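# Close the leaning tumbler barrel with its captive screw cap

## Task

Close the loaded polishing tumbler: swing the orange captive cap back over the mouth of the leaning barrel until its strap stops, then screw the cap down clockwise until it is fully home and will turn no further. Leave it closed and let go of it, and do not disturb anything else on the bench.

Things in the scene. Friction and masses are not known exactly. Their poses are not given: they have to be found in the camera images.
- tumbler: bench tumbler, fixed to the bench: dark steel base plate 300 x 170 x 20 mm (x -100 to +200 mm from the origin), blue motor box 95 x 150 x 120 mm on its rear (x 105 to 200 mm, top 140 mm above the bench), barrel leaning in front of it, 28 degrees from vertical towards this body's own -x (roughly towards the robot). Origin on the bench surface, z up.
- mouth (a point): centre of the open mouth of the black barrel (neck 78 mm across outside, barrel 98 mm), 165 mm above the bench. z axis: the barrel's leaning axis, pointing out of the mouth, 28 degrees from vertical; x axis: up the slope, away from the robot; y completes the right-handed frame.
- pivot (a point): point on the axis of the strap's pivot post, in the plane of the mouth, 105 mm from the mouth's centre along the mouth's +x. Axes as mouth; the strap swings about z, parallel to the barrel. The post's head ends 38 mm above the mouth's plane.
- strap: steel swing strap 26 mm wide that carries the cap; its top is 33 mm above the plane of the mouth. Origin at pivot; its own -x points from the pivot to the cap. It stays where it is left (about 5 N at the cap moves it). Seen from above it has been opened anticlockwise by 1.0 to 1.6 rad; it closes clockwise to a hard stop with the cap exactly over the mouth.
- cap: orange screw cap hanging from the strap's end on a stem 18 mm thick: disc 94 mm across, 8 mm thick, skirt 16 mm deep. Origin: centre of the seal face under the disc; z out along the stem, parallel to the barrel's axis; x along the grip bar. Turned clockwise (from above) it sinks 5 mm per rad against 0.25 N m of friction, also while swung aside; 3.0 to 3.6 rad remain at the start.
- seal (a point): centre of the cap's seal face (same point and axes as cap). It starts 15 to 18 mm above the plane of the mouth; home is a hard stop that can be felt, with the seal face on the rim (this point at mouth).
- grip (a point): where to hold the cap: on its axis in the orange grip bar that stands above the strap: 70 mm long (along this point's x), 18 mm wide (y), 34 mm tall (z). The point is 20 mm above the bar's underside, 14 mm below its top and 58 mm above seal. The bar's underside is 20 to 23 mm above the strap with the cap unscrewed, 5 mm when home.
- compound_jar: bystander: green glass jar with white lid, 66 mm across, 75 mm tall, standing left of the tumbler; origin under its centre
- hammer: bystander: goldsmith's hammer, 220 mm long, lying in front of the tumbler; origin under its middle
- flux_bottle: bystander: amber bottle 60 mm across, 150 mm tall, right of the tumbler; origin under its centre
- brush_pot: bystander: clear pot 72 mm across, 95 mm tall, with brushes up to 170 mm high; origin under its centre
- bangle: bystander: brass bangle 72 mm across, 12 mm tall, lying on the round terracotta-coloured sandbag (190 mm across, 35 mm tall); origin under its centre
- graver: bystander: graver with a red handle, 170 mm long, lying on the bench; origin under its middle
- polish_tin: bystander: yellow tin with a pale lid, 72 mm across, 30 mm tall; origin under its centre

How it is judged:
By the outcome, as a careful person would: the job done as asked, in the order asked, and still so for the second after the job is handed in, with the robot touching nothing.
It also fails if it takes over 64 s, if anything falls off the work surface, if the arm or the gripper's body presses on something with over 40 N, if the wrist force passes 120 N, or if a joint passes its speed limit or range.

## Robot

A 7-joint arm with a two-finger parallel gripper is mounted at the origin on the work surface. World frame = base frame: x ahead of the robot, y to its left, z up, the work surface at z = 0. Lengths are in m, angles in rad, forces in N, time in s.
With the tool pointing down it reaches from about 0.35 to 0.9 m from the base axis. Payload 8.1 kg.
Tool frame: the origin (TCP) lies on the centre line of the jaws, within the pads' length; the fingertips stand 19 mm ahead of it and the grasp point (between the pads) is the TCP; z points along the fingers, y is the direction in which the jaws open and shut (so a half turn about z gives the same grasp; the last joint's range is limited). The gripper opens to 92 mm and grips with 3 to 60 N. Pads are 19 mm wide; open, the fingers measure 130 mm over their backs; the gripper's body (75 mm by 190 mm) begins 47 mm behind the grasp point.
Start: joints at [1.18, 0.434, 0.025, 1.573, -0.012, 1.134, -0.075], TCP at [0.177, -0.599, 0.246] pointing down, gripper open.
Joint ranges: [-2.62, 2.62], [-0.44, 2.09], [-1.27, 1.32], [0.08, 2.57], [-1.32, 4.46], [0.12, 2], [-2.74, 2.74]. Speed limits (rad/s): [2.22, 2.22, 3.01, 3.01, 3.14, 3.14, 3.14].

## Interface

Orientations are given as a rotation vector (axis times angle).
In Python, from cell import monitor, imaging, workorder, outline_of gives the robot as it stands.
- The arm moves only by the tool move_arm, never from a script. Its argument "series" is a list of rows, each a list of 6 numbers: the shift along the world's x, y, z in cm, then the turn, a rotation vector about the world's x, y, z in degrees. A call has 1 to 8 rows; each row shifts and turns the commanded pose from where the row before left it; what a row does not reach is not made up. A row lasts 1/10 s, in which the tool goes at most 50 mm and 8.59 degrees, less where a joint would pass 70% of its speed; a pose out of reach is approached as far as the arm can. A call with a gripper value outside its range is refused whole. "grip" is the opening, from 0 (shut) to 1 (fully open), set as the call begins (left out, the last holds). The fingers move at their own pace and stop on an object; "force" is the grip in N (left out, the last holds). Time passes only in rows, so rows that do not move let the fingers close. It gives the time, the measured TCP pose, the force and the opening at its end, in the units of the state.
- monitor.observe(): the state, without advancing time (a new reading comes with each control period).
- imaging.get_image(name): name is "side" or "top"; returns a dict with "color" (384x512x3 uint8, red, green, blue), "fx", "fy", "cx", "cy" (pixels), "rvec" (rotation vector, rad) and "tvec" (3), from world to camera coordinates, as OpenCV has them. Camera axes: x right, y down, z forward; pixel columns grow to the right and rows downward; lengths in m; the calibration is good to about 2 mm. A picture is of the moment at which its call begins. There is no depth.
- workorder.sign_off(): hands the job in, once; it reports no verdict.
Trained networks look in the newest picture that a camera, given by its name, has taken for a name from the list of things; names that differ only in an ending like _2 or _b are one class to them, and where a whole thing is asked for, a point or a joint stands for the part that bears it (a point fixed in the world has none). Each returns a list of dicts, best first, with "p" (0 to 1); they miss things now and then, are a little off and sometimes report something else, mostly with a low value. They report only what shows in the picture. A call takes as long as a camera call.
- outline_of(camera, thing): "mask" (384x512 bool, what is visible of it) and "rect" ([left, top, width, height] in pixels, round what is visible of it).
The state is a dict: "clock": time; "joints": joint angles; "dq": joint speeds; "joint_efforts": joint torques, N m; "position": TCP position; "ee_rot": TCP orientation; "force": force on the tool from outside, world axes, zero at the start; "ft_torque": the same for the moment, N m; "width": opening from 0.0 (shut) to 1.0 (fully open).
Only numpy, scipy, OpenCV 4.12 (cv2) and the standard library are available. Lean on these libraries where they do the work, as an engineer would, in place of code of your own. Each camera call takes 0.05 s, during which the arm holds its last target. There are 200 camera calls.

## Working session

There is one attempt and no reset: what is moved stays moved. The work goes in short steps, Python scripts to look and compute and a tool call to move; the robot and the scene stay as the last step left them, time stands still between calls to the robot, and variables do not carry over. Pictures are saved under pics/ and viewed, about 8 in all and at most 12, crops included, and the job is handed in when it is done.

Besides the shell and the picture viewer there is one more tool, called as a command line: name --pt "numbers of a row" for each row, then --argument value for the rest. move_arm: Moves the arm, as the interface text tells. Its arguments: {"type":"object","properties":{"series":{"type":"array"},"grip":{"type":"number"},"force":{"type":"number"}},"required":["series"]}

```bash
mkdir -p pics; ls
cat > h.py <<'E'
import numpy as np,cv2
from cell import monitor,imaging,workorder,outline_of
def cam(n):
    d=imaging.get_image(n);R=cv2.Rodrigues(np.array(d['rvec'],float))[0];return d,R,np.array(d['tvec'],float).ravel()
def proj(d,P):
    K=np.array([[d['fx'],0,d['cx']],[0,d['fy'],d['cy']],[0,0,1.]])
    return cv2.projectPoints(np.atleast_2d(np.array(P,float)),np.array(d['rvec'],float),np.array(d['tvec'],float),K,None)[0][:,0]
def save(d,n): cv2.imwrite('pics/'+n,d['color'][...,::-1])
E
python3 - <<'E'
from h import *
np.set_printoptions(precision=4,suppress=True)
print(monitor.observe())
for n in('side','top'):
    d,R,t=cam(n);save(d,n+'0.png');print(n,d['fx'],d['cx'],d['cy'],'pos',-R.T@t,R[2])
    for k in('tumbler','cap','strap','grip','mouth','pivot','compound_jar','flux_bottle','hammer','brush_pot','polish_tin'):
        try: print(k,[(round(o['p'],2),o['rect'],int(o['mask'].sum()),np.argwhere(o['mask']).mean(0)[::-1]) for o in outline_of(n,k)[:2]])
        except Exception as e: print(k,e)
E
```

```text
pics
{'clock': 0.0, 'joints': array([ 1.1804,  0.4352,  0.025 ,  1.5741, -0.0116,  1.134 , -0.0751]), 'dq': array([-0.0024,  0.0006, -0.0002, -0.0015,  0.0015,  0.0019,  0.0006]), 'joint_efforts': array([ -0.0005, -66.7852,   0.985 , -31.4464,  -0.0606,   0.0426,
         0.0002]), 'position': array([ 0.1772, -0.5988,  0.245 ]), 'ee_rot': array([-3.1076, -0.4502,  0.0006]), 'force': array([-0.5342, -0.0942, -0.4422]), 'ft_torque': array([-0.    ,  0.0003,  0.047 ]), 'width': 0.9971139700516348}
side 474.1099579554081 243.02601363970058 190.62272463074777 pos [ 0.332  -1.5122  1.0238] [ 0.0979  0.8665 -0.4895]
tumbler []
cap [(0.62, [296.7, 252.0, 20.1, 48.7], 803, array([307.66  , 277.5579]))]
strap [(0.81, [287.9, 158.8, 25.2, 33.8], 539, array([299.0575, 177.1132]))]
grip [(0.9, [286.4, 158.0, 27.7, 29.7], 539, array([298.8479, 176.7273]))]
mouth [(0.97, [262.5, 159.2, 54.8, 53.3], 1351, array([288.4249, 185.963 ]))]
pivot [(0.97, [264.7, 158.9, 50.6, 51.6], 1418, array([288.5085, 185.8399])), (0.65, [291.1, 159.5, 25.2, 33.1], 521, array([299.3129, 177.2764]))]
compound_jar [(0.23
[... 1157 characters left out ...]

mouth [(0.65, [228.5, 99.6, 70.7, 59.1], 2445, array([262.1006, 128.0025]))]
pivot [(0.56, [228.8, 98.1, 74.4, 61.4], 2488, array([262.3107, 127.3296]))]
compound_jar [(0.79, [186.5, 131.6, 21.8, 24.4], 419, array([198.494 , 143.0716])), (0.67, [271.3, 97.1, 31.9, 38.6], 866, array([284.2102, 116.2921]))]
flux_bottle [(0.67, [376.9, 135.2, 23.6, 21.2], 472, array([388.6271, 143.7818]))]
hammer [(0.93, [214.4, 203.2, 71.9, 27.6], 691, array([244.5195, 216.4602]))]
brush_pot [(0.98, [77.4, 145.6, 41.6, 28.0], 708, array([ 98.661 , 160.7246]))]
polish_tin [(0.73, [97.7, 223.2, 21.1, 23.2], 403, array([109.6253, 233.6824])), (0.58, [222.6, 88.0, 77.6, 100.6], 5992, array([252.7914, 133.6085]))]
```

View pics/side0.png

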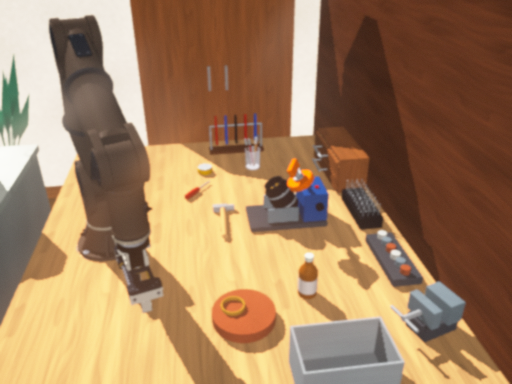

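View pics/top0.png

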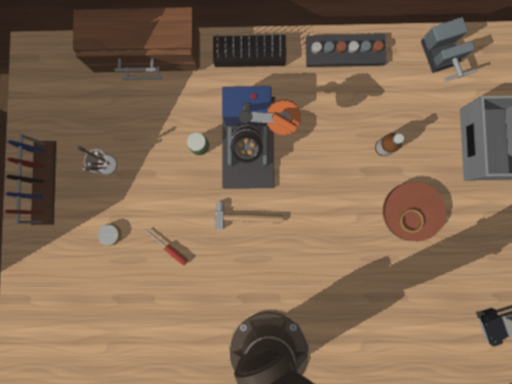

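The side view shows the tumbler at about (290,205) with the cap swung aside at (299,177). In the top view the tumbler is at (247,140), the cap at (284,117) and the post at (246,115). Next I'll zoom in on both.

Run:
```python
import cv2,numpy as np
t=cv2.imread('pics/top0.png')[80:195,205:315];s=cv2.imread('pics/side0.png')[145:240,240:340]
a=cv2.resize(t,(440,460),interpolation=cv2.INTER_CUBIC)[:, :]
b=cv2.resize(s,(360,342),interpolation=cv2.INTER_CUBIC)
o=np.zeros((460,800,3),np.uint8);o[:,:440]=a;o[:342,440:]=b
cv2.imwrite('pics/crop0.png',o)
```

```text
(no output)
```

View pics/crop0.png

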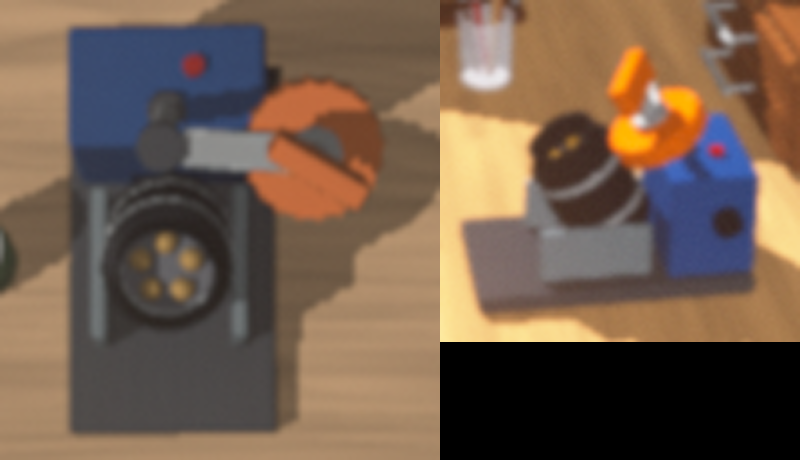

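```bash
cat > model.py <<'E'
from h import *
from scipy.optimize import least_squares
s,c=np.sin(np.radians(28)),np.cos(np.radians(28))
A=np.array([[c,0,-s],[0,1,0],[s,0,c]])  # mouth axes in tumbler (columns x,y,z)
def Rz(a): return np.array([[np.cos(a),-np.sin(a),0],[np.sin(a),np.cos(a),0],[0,0,1]])
def T(p,P): return Rz(p[2])@np.asarray(P,float)+[p[0],p[1],0]      # tumbler->world
def M(p,P): return T(p,A@np.asarray(P,float)+[p[3],0,.165])         # mouth->world
def capc(th,h): return np.array([.105-.105*np.cos(th),-.105*np.sin(th),h])
def C(p,th,h,b,P): return M(p,capc(th,h)+Rz(b)@np.asarray(P,float)) # cap->world, bar angle b in mouth frame
E
python3 - <<'E'
from model import *
np.set_printoptions(precision=4,suppress=True)
dt,ds=cam('top')[0],cam('side')[0]
tp=lambda u,v:(205+u/4-.4,80+v/4-.4); sp=lambda u,v:(240+(u-440)/3.6-.4,145+v/3.6-.4)
H=.0165
def model(q):
    p,th,b=q[:4],q[4],q[5]
    t=[T(p,x) for x in([-.1,.085,.02],[-.1,-.085,.02],[.2,.075,.14],[.2,-.075,.14])]+[M(p,[.105,0,.038]),M(p,[0,0,0])]
    bar=[C(p,th,H,b,[i*.035,j*.009,.072]) for i,j in((-1,1),(1,1),(1,-1),(-1,-1))]
    sd=[T(p,x) for x in([-.1,-.085,.02],[-.1,.085,.02],[.2,-.075,.14],[.105,-.075,.14])]+[C(p,th,H,b,[0,0,.055])]
    disc=[C(p,th,H,b,[0,0,.004])]
    return t+bar,sd,disc
ot=[tp(70,432),tp(277,432),tp(68,27),tp(265,25),tp(163,147),tp(167,265)]
os=[sp(482,302),sp(463,225),sp(755,175),sp(650,190),sp(633,80)]
corn=[tp(290,133),tp(272,150),tp(355,213),tp(370,180)]
best=None
for roll in range(4):
  cc=corn[roll:]+corn[:roll]
  for b0 in np.arange(0,3.14,.5):
    f=lambda q:(lambda m:np.concatenate([(proj(dt,m[0])-np.array(ot+cc)).ravel(),(proj(ds,m[1])-np.array(os)).ravel(),(proj(dt,m[2])-[tp(315,150)]).ravel()]))(model(q))
    for o in(cc,cc[::-1]):
      cc=o
      r=least_squares(f,[.6,.03,0,.0,1.3,b0],loss='soft_l1')
      if best is None or r.cost<best[0]: best=(r.cost,r.x,f(r.x))
print(best[0],best[1]);print(best[2].reshape(-1,2))
q=best[1];p=q[:4]
print('mouth',M(p,[0,0,0]),'pivot',M(p,[.105,0,0]),'grip',C(p,q[4],H,0,[0,0,.058]),'gripclosed',M(p,[0,0,.058+H]),M(p,[0,0,.058]))
np.save('q.npy',q)
E
```

```text
16.195950835038573 [ 0.6215  0.0571 -0.0051  0.0042  1.4958  0.9385]
[[ 0.0145  0.8089]
 [ 0.4865  0.4493]
 [ 0.0129 -0.4122]
 [ 0.5573 -0.538 ]
 [-0.1622 -0.9099]
 [ 0.071   2.512 ]
 [ 0.1299 -0.0716]
 [-0.592   0.2841]
 [-0.9169 -1.1107]
 [ 0.6188  2.7076]
 [-1.8289 -0.3415]
 [-1.9124 -1.879 ]
 [ 1.092   0.2454]
 [ 5.3576 -2.0258]
 [ 0.1226  0.8001]
 [ 0.1029 -0.665 ]]
mouth [0.6257 0.0571 0.165 ] pivot [0.7184 0.0566 0.2143] grip [ 0.676  -0.0479  0.2764] gripclosed [0.5907 0.0573 0.2308] [0.5985 0.0572 0.2162]
```

```bash
cat > ov.py <<'E'
from model import *
def draw(d,q,H,crop,k,closed=False):
    x0,y0,x1,y1=crop
    im=cv2.resize(d['color'][y0:y1,x0:x1,::-1],None,fx=k,fy=k,interpolation=cv2.INTER_CUBIC)
    p,th,b=q[:4],q[4],q[5]
    def pl(P,col,cl=True):
        u=((proj(d,P)-[x0,y0]+.5)*k*16).astype(int); cv2.polylines(im,[u.reshape(-1,1,2)],cl,col,1,cv2.LINE_AA,4)
    a=np.linspace(0,2*np.pi,60)
    pl([M(p,[.039*np.cos(t),.039*np.sin(t),0]) for t in a],(0,255,0))
    pl([C(p,th,H,b,[.047*np.cos(t),.047*np.sin(t),.008]) for t in a],(255,255,0))
    for z in(.072,.038): pl([C(p,th,H,b,[i*.035,j*.009,z]) for i,j in((-1,1),(1,1),(1,-1),(-1,-1))],(255,0,255))
    pl([T(p,[x,y,.14]) for x,y in((.105,.075),(.105,-.075),(.2,-.075),(.2,.075))],(255,255,255))
    pl([T(p,[x,y,.02]) for x,y in((-.1,.085),(-.1,-.085),(.2,-.085),(.2,.085))],(255,255,255))
    pl([M(p,[.105,0,.038]),M(p,capc(th,.033))],(0,0,255),False)
    return im
def both(q,H,name,dt=None,ds=None):
    dt=dt or cam('top')[0];ds=ds or cam('side')[0]
    a=draw(dt,q,H,(212,80,312,195),4);b=draw(ds,q,H,(245,145,340,235),4)
    o=np.zeros((460,780,3),np.uint8);o[:a.shape[0],:400]=a;o[:b.shape[0],400:]=b;cv2.imwrite('pics/'+name,o)
E
python3 -c "
from ov import *
both(np.load('q.npy'),.0165,'ov1.png')"
```

```text
(no output)
```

View pics/ov1.png

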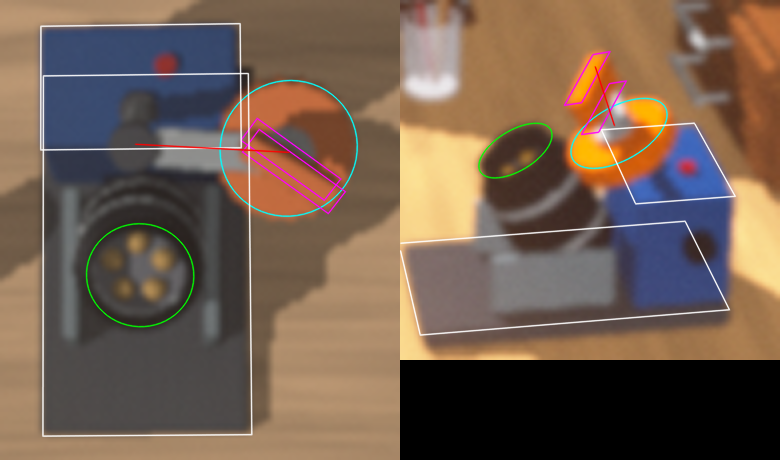

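```bash
cat > sil.py <<'E'
from model import *
from scipy.optimize import minimize
a=np.linspace(0,2*np.pi,48,endpoint=False)
K=8
def obs(d,crop):
    x0,y0,x1,y1=crop;i=d['color'][y0:y1,x0:x1].astype(float)
    hsv=cv2.cvtColor(d['color'][y0:y1,x0:x1],cv2.COLOR_RGB2HSV)
    return ((hsv[...,0]<22)&(hsv[...,1]>150)&(hsv[...,2]>90)).astype(np.float32)
def render(d,crop,o,yaw,b,sd):
    x0,y0,x1,y1=crop;m=np.zeros(((y1-y0)*K,(x1-x0)*K),np.uint8)
    B=Rz(yaw)@A
    W=lambda P:o+np.asarray(P)@B.T
    def hull(P,v):
        u=((proj(d,W(P))-[x0,y0]+.5)*K).astype(np.float32);cv2.fillConvexPoly(m,(cv2.convexHull(u)*16).astype(np.int32),v,cv2.LINE_8,4)
    hull([[.047*np.cos(t),.047*np.sin(t),z] for t in a for z in(-.016,.008)],255)
    hull([[.009*np.cos(t),.009*np.sin(t),z] for t in a for z in(.008,.038)],0)
    e=Rz(sd)
    hull([e@[x,y,z] for x in(.013,.09)for y in(-.013,.013)for z in(.011,.017)],0)
    hull([e@[.013*np.cos(t),.013*np.sin(t),z] for t in a for z in(.011,.017)],0)
    hull([Rz(b)@[x,y,z] for x in(-.035,.035)for y in(-.009,.009)for z in(.038,.072)],255)
    return cv2.resize(m,(x1-x0,y1-y0),interpolation=cv2.INTER_AREA)/255.
def fit(dt,ds,ct,cs,o0,yaw,b0,sd,use=(1,1)):
    mt,ms=cv2.GaussianBlur(obs(dt,ct),(0,0),.8),cv2.GaussianBlur(obs(ds,cs),(0,0),.8)
    G=lambda x:cv2.GaussianBlur(x,(0,0),.8)
    def f(x):
        o=np.array(o0)+x[:3]/1000
        return use[0]*((G(render(dt,ct,o,yaw,b0+x[3]/30,sd))-mt)**2).sum()+use[1]*((G(render(ds,cs,o,yaw,b0+x[3]/30,sd))-ms)**2).sum()
    best=None
    for k in(-6,0,6):
        r=minimize(f,[0,0,0,k],method='Nelder-Mead',options=dict(initial_simplex=np.array([[0,0,0,k]]+[[8*(i==j)+k*(j==3)*1.0 for j in range(4)] for i in range(4)],float),maxiter=250))
        if best is None or r.fun<best.fun:best=r
    return np.array(o0)+best.x[:3]/1000,b0+best.x[3]/30,best.fun,f([0,0,0,0]),mt.sum(),ms.sum()
E
python3 - <<'E'
from sil import *
np.set_printoptions(precision=4,suppress=True)
q=np.load('q.npy');dt,ds=cam('top')[0],cam('side')[0]
ct,cs=(255,85,312,145),(275,150,325,200)
o0=C(q,q[4],.0165,0,[0,0,0])
for use in((1,1),(1,0),(0,1)):
    o,b,*r=fit(dt,ds,ct,cs,o0,q[2],q[5],q[4],use)
    z=(np.linalg.inv(Rz(q[2])@A)@(o-M(q,[.105,0,0])))
    print(use,'seal',o,'bar',b,r,'inpivotframe',z,'r',np.hypot(*z[:2]),'th',np.arctan2(-z[1],-z[0]))
print(o0)
E
```

```text
Traceback (most recent call last):
  File "sil.py", line 32, in fit
    return np.array(o0)+best.x[:3]/1000,b0+best.x[3]/30,best.fun,f([0,0,0,0]),mt.sum(),ms.sum()
                                                                 ~^^^^^^^^^^^
  File "sil.py", line 26, in f
    o=np.array(o0)+x[:3]/1000
                   ~~~~~^~~~~
TypeError: unsupported operand type(s) for /: 'list' and 'int'
```

```bash
sed -i 's/f(\[0,0,0,0\])/f(np.zeros(4))/' sil.py
cat > run.py <<'E'
from sil import *
np.set_printoptions(precision=4,suppress=True)
q=np.load('q.npy');dt,ds=cam('top')[0],cam('side')[0]
ct,cs=(255,85,312,145),(275,150,325,200)
o0=C(q,q[4],.0165,0,[0,0,0])
for use in((1,1),(1,0),(0,1)):
    o,b,*r=fit(dt,ds,ct,cs,o0,q[2],q[5],q[4],use)
    z=(np.linalg.inv(Rz(q[2])@A)@(o-M(q,[.105,0,0])))
    print(use,'seal',o,'bar',b,r,'inpivotframe',z,'r',np.hypot(*z[:2]),'th',np.arctan2(-z[1],-z[0]))
print(o0)
E
python3 run.py
```

```text
(1, 1) seal [ 0.7003 -0.0463  0.2265] bar 0.9412910415022413 [np.float64(113.87193487442278), np.float64(160.04274309114405), np.float32(749.0), np.float32(559.954)] inpivotframe [-0.0098 -0.103   0.019 ] r 0.10350515420463892 th 1.4756281861128995
(1, 0) seal [ 0.7011 -0.0466  0.2219] bar 0.9338162178776913 [np.float64(63.570463205919296), np.float64(89.33952080992084), np.float32(749.0), np.float32(559.954)] inpivotframe [-0.0113 -0.1034  0.0146] r 0.10396852194221777 th 1.4618973239226407
(0, 1) seal [ 0.6866 -0.1025  0.2572] bar 0.9989649055519665 [np.float64(41.46071731054762), np.float64(70.7032222812232), np.float32(749.0), np.float32(559.954)] inpivotframe [-0.0072 -0.1593  0.0525] r 0.15950446762285142 th 1.5257307492639172
[ 0.7032 -0.048   0.2252]
```

Two-view fit: the seal is at about (0.700, -0.046, 0.2265), the strap is open about 1.48 rad and the bar is at about 0.94 rad. I'm moving above it now.

move_arm --pt "2 2 3 0 0 6.1" --pt "2.8 3.4 3 0 0 6.1" --pt "2.8 3.5 3 0 0 6.1" --pt "2.8 3.5 2 0 0 6.1" --pt "2.8 3.5 2 0 0 6.1" --pt "2.8 3.5 1 0 0 6.1" --pt "2.8 3.5 1 0 0 6.1" --pt "2.8 3.5 0 0 0 6.1" --grip 1.0

```text
clock: 2.4
position: [0.3909, -0.3386, 0.3935]
ee_rot: [2.639, 1.699, 0.001]
force: [0.3, -0.9, -0.0]
width: 1.001
```

move_arm --pt "2.8 3.5 0 0 0 6.1" --pt "2.8 3.5 0 0 0 6.1" --pt "2.8 3.5 0 0 0 6.1" --pt "2.8 3.5 0 0 0 6.1" --pt "2.8 3.5 0 0 -7 0" --pt "2.8 3.5 0 0 -7 0" --pt "2.8 3.5 0 0 -7 0" --pt "2.8 3.5 0 0 -7 0"

```text
clock: 3.2
position: [0.6146, -0.0584, 0.3928]
ee_rot: [1.95, 1.94, 0.493]
force: [0.6, -1.5, -0.3]
width: 0.999
```

```bash
cat > st.py <<'E'
from model import *
np.set_printoptions(precision=4,suppress=True)
def st():
    s=monitor.observe();R=cv2.Rodrigues(np.array(s['ee_rot'],float))[0]
    q=np.load('q.npy');B=Rz(q[2])@A;L=B.T@R
    print('t',round(s['clock'],2),'pos',s['position'],'toolz in mouth',L[:,2],'psi',np.degrees(np.arctan2(L[1,1],L[0,1])),'w',round(s['width'],3))
    print('q',s['joints'],'F',s['force'],'Fm',B.T@s['force'],'Tm',B.T@s['ft_torque'])
    return s,R,B
if __name__=='__main__': st()
E
python3 st.py
```

```text
t 3.2 pos [ 0.6146 -0.0584  0.3928] toolz in mouth [ 0.0064  0.0029 -1.    ] psi -0.06838013819365969 w 0.999
q [ 0.5046  0.1141 -0.5409  1.7652  0.0949  0.7847 -0.0744] F [ 0.5888 -1.4938 -0.3021] Fm [ 0.3847 -1.4908 -0.5468] Tm [-0.1412  0.3853  0.0409]
```

move_arm --pt "0 0 0 -3.755 0 7.064" --pt "0 0 0 -3.755 0 7.064" --pt "0 0 0 -3.755 0 7.064" --pt "0 0 0 -3.755 0 7.064" --pt "0 0 0 -3.755 0 7.064" --pt "0 0 0 -3.755 0 7.064" --pt "0 0 0 -3.755 0 7.064" --pt "0 0 0 -3.755 0 7.064"

```text
clock: 4.0
position: [0.6135, -0.06, 0.3917]
ee_rot: [0.598, 2.593, 0.149]
force: [0.6, 0.1, -1.0]
width: 1.001
```

move_arm --pt "0 0 0 -3.755 0 7.064" --pt "0 0 0 -3.755 0 7.064" --pt "0 0 0 -3.755 0 7.064" --pt "0 0 0 -3.755 0 7.064" --pt "0 0 0 -3.755 0 7.064" --pt "0 0 0 -3.755 0 7.064" --pt "0 0 0 -3.755 0 7.064" --pt "0 0 0 -3.755 0 7.064"

```text
clock: 4.8
position: [0.6135, -0.0601, 0.3917]
ee_rot: [-0.87, 2.526, -0.217]
force: [-0.2, 0.3, 0.2]
width: 1.0
```

```bash
python3 st.py
```

```text
t 4.8 pos [ 0.6135 -0.0601  0.3917] toolz in mouth [-0.0003  0.0022 -1.    ] psi 128.26910241358635 w 1.0
q [ 0.7527  0.1572 -0.8302  1.7478  0.1891  0.8042  2.0939] F [-0.224   0.3379  0.1943] Fm [-0.108   0.3368  0.2775] Tm [ 0.1035  0.4395 -0.0542]
```

move_arm --pt "0.6 0.7 -1.3 -3.685 0 6.932" --pt "0.65 0.7 -1.3 -3.685 0 6.932" --pt "0 0 0 0 0 0" --pt "0 0 0 0 0 0"

```text
clock: 5.2
position: [0.6259, -0.046, 0.3658]
ee_rot: [-1.204, 2.405, -0.299]
force: [0.1, -0.5, -0.4]
width: 1.001
```

```bash
python3 st.py
python3 - <<'E'
from h import *
o=np.zeros((460,800,3),np.uint8)
for n,(x0,y0,x1,y1),k in(('top',(225,80,315,190),4),('side',(255,120,345,220),4)):
    d=cam(n)[0];im=cv2.resize(d['color'][y0:y1,x0:x1,::-1],None,fx=k,fy=k,interpolation=cv2.INTER_CUBIC)
    off=0 if n=='top' else 400;o[:im.shape[0],off:off+im.shape[1]]=im
cv2.imwrite('pics/pre.png',o)
E
```

```text
t 5.2 pos [ 0.6259 -0.046   0.3658] toolz in mouth [-0.0007  0.0028 -1.    ] psi 143.43154273775642 w 1.001
q [ 0.7222  0.2055 -0.8603  1.7715  0.2867  0.7617  2.2494] F [ 0.1282 -0.5047 -0.3551] Fm [-0.0512 -0.504  -0.375 ] Tm [ 0.1277  0.5033 -0.0274]
```

View pics/pre.png

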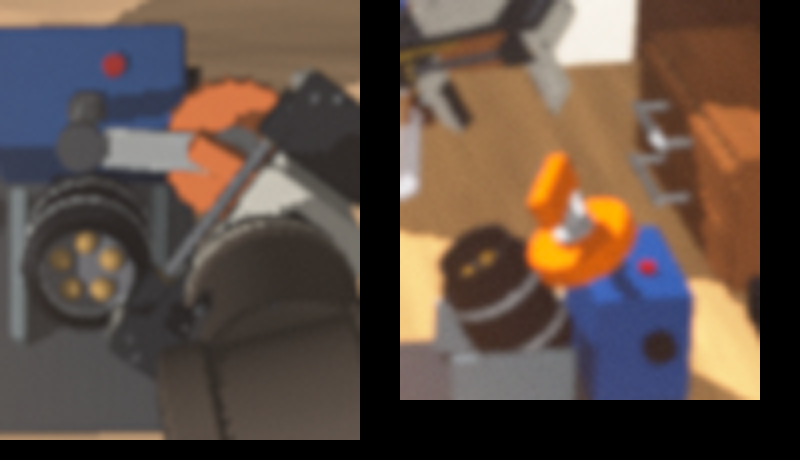

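The fingers straddle the bar in both views, so I'll go down along the axis.

move_arm --pt "0.94 0 -1.77 0 0 0" --pt "0.94 0 -1.77 0 0 0" --pt "0.94 0 -1.77 0 0 0" --pt "0.7 0 -1.33 0 0 0" --pt "0.47 0 -0.88 0 0 0" --pt "0.47 0 -0.88 0 0 0" --pt "0 0 0 0 0 0"

```text
clock: 6.0
position: [0.6707, -0.0463, 0.2809]
ee_rot: [-1.207, 2.404, -0.3]
force: [0.2, -0.4, -0.4]
width: 0.996
```

```bash
python3 st.py
python3 - <<'E'
from h import *
o=np.zeros((460,800,3),np.uint8)
for n,(x0,y0,x1,y1),k in(('top',(225,80,315,190),4),('side',(265,130,331,210),6)):
    d=cam(n)[0];im=cv2.resize(d['color'][y0:y1,x0:x1,::-1],None,fx=k,fy=k,interpolation=cv2.INTER_CUBIC)[:460]
    off=0 if n=='top' else 400;o[:im.shape[0],off:off+im.shape[1]]=im
cv2.imwrite('pics/pre2.png',o)
E
```

```text
t 6.0 pos [ 0.6707 -0.0463  0.2809] toolz in mouth [-0.0012  0.0024 -1.    ] psi 143.58561826384718 w 0.996
q [ 0.572   0.3488 -0.7531  1.8156  0.4907  0.6222  2.0722] F [ 0.1657 -0.3944 -0.4472] Fm [-0.0619 -0.3936 -0.4735] Tm [ 0.1371  0.4059 -0.0797]
```

View pics/pre2.png

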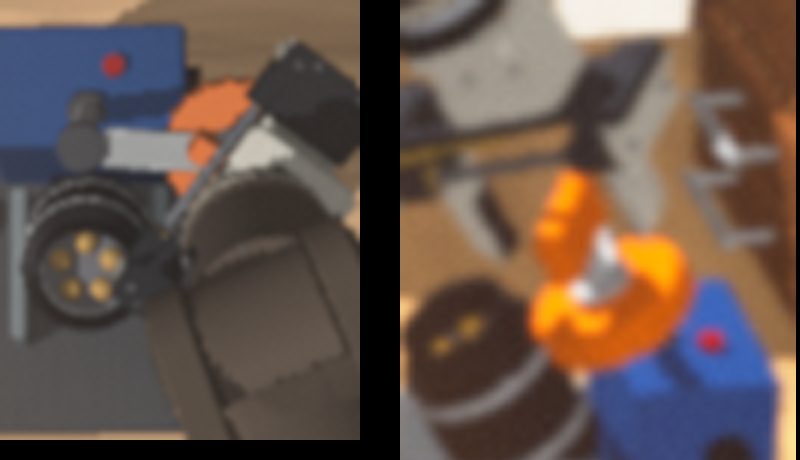

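move_arm --pt "0.14 0 -0.26 0 0 0" --pt "0 0 0 0 0 0" --pt "0 0 0 0 0 0" --pt "0 0 0 0 0 0" --pt "0 0 0 0 0 0" --pt "0 0 0 0 0 0" --pt "0 0 0 0 0 0" --pt "0 0 0 0 0 0" --grip 0 --force 10

```text
clock: 6.9
position: [0.6721, -0.046, 0.2791]
ee_rot: [-1.208, 2.403, -0.301]
force: [-0.2, 0.1, -0.3]
width: 0.351
```

```bash
python3 st.py
```

```text
t 6.9 pos [ 0.6721 -0.046   0.2791] toolz in mouth [-0.0002  0.0025 -1.    ] psi 143.63994591542718 w 0.351
q [ 0.568   0.3522 -0.7501  1.8161  0.4962  0.6183  2.0679] F [-0.1687  0.0551 -0.2986] Fm [-0.2894  0.0542 -0.1843] Tm [ 0.0868  0.4582 -0.1006]
```

move_arm --pt "0 0 0 0 0 0" --pt "0 0 0 0 0 0" --pt "0 0 0 0 0 0" --pt "0 0 0 0 0 0" --pt "0 0 0 0 0 0" --pt "0 0 0 0 0 0" --force 10

```text
clock: 7.5
position: [0.672, -0.0458, 0.279]
ee_rot: [-1.208, 2.403, -0.301]
force: [-1.0, 0.4, 0.9]
width: 0.207
```

```bash
python3 st.py
```

```text
t 7.5 pos [ 0.672  -0.0458  0.279 ] toolz in mouth [-0.0004  0.0026 -1.    ] psi 143.65384778229318 w 0.207
q [ 0.568   0.3522 -0.7502  1.8163  0.4963  0.6184  2.0679] F [-1.013   0.4071  0.9032] Fm [-0.4723  0.402   1.274 ] Tm [0.2831 0.6872 0.0975]
```

move_arm --pt "0 0 0 0 0 0" --pt "0 0 0 0 0 0" --force 50

```text
clock: 7.7
position: [0.6721, -0.0457, 0.279]
ee_rot: [-1.209, 2.402, -0.301]
force: [-0.1, 1.4, -1.9]
width: 0.2
```

```bash
cat > sw.py <<'E'
import sys
from st import *
s,R,B=st();q=np.load('q.npy');pv=M(q,[.105,0,0])+(np.load('dp.npy') if len(sys.argv)>3 else 0)
v=B.T@(s['position']-pv);th=np.arctan2(-v[1],-v[0]);print('v',v,'r',np.hypot(*v[:2]),'th',np.degrees(th))
u=v[:2]/np.hypot(*v[:2]);print('F radial',u@(B.T@s['force'])[:2],'tang(cw)',np.array([u[1],-u[0]])@(B.T@s['force'])[:2])
n=int(sys.argv[1]);a=np.radians(float(sys.argv[2]))
for i in range(n):
    w=Rz(-a)@v;print(np.round(100*B@(w-v),2).tolist(),np.round(np.degrees(-a)*B[:,2],2).tolist());v=w
E
python3 sw.py 12 7.05
```

```text
t 7.7 pos [ 0.6721 -0.0457  0.279 ] toolz in mouth [-0.0003  0.0029 -1.    ] psi 143.6625135211546 w 0.2
q [ 0.5678  0.3524 -0.7503  1.8162  0.4962  0.6182  2.068 ] F [-0.1383  1.4351 -1.8546] Fm [-0.9992  1.4343 -1.5692] Tm [0.4371 0.6269 0.1629]
v [-0.0101 -0.1026  0.0786] r 0.103059079188618 th 84.39077279937938
F radial -1.3298007590123229 tang(cw) 1.1346249130961186
[-1.1, 0.21, -0.59] [3.31, -0.02, -6.22]
[-1.07, 0.36, -0.57] [3.31, -0.02, -6.22]
[-1.03, 0.51, -0.55] [3.31, -0.02, -6.22]
[-0.96, 0.64, -0.51] [3.31, -0.02, -6.22]
[-0.89, 0.77, -0.47] [3.31, -0.02, -6.22]
[-0.8, 0.89, -0.43] [3.31, -0.02, -6.22]
[-0.69, 0.99, -0.37] [3.31, -0.02, -6.22]
[-0.58, 1.08, -0.31] [3.31, -0.02, -6.22]
[-0.46, 1.16, -0.25] [3.31, -0.02, -6.22]
[-0.33, 1.21, -0.18] [3.31, -0.02, -6.22]
[-0.2, 1.25, -0.11] [3.31, -0.02, -6.22]
[-0.06, 1.27, -0.03] [3.31, -0.02, -6.22]
```

move_arm --pt "-1.1 0.21 -0.59 3.31 0 -6.22" --pt "-1.07 0.36 -0.57 3.31 0 -6.22" --pt "-1.03 0.51 -0.55 3.31 0 -6.22" --pt "-0.96 0.64 -0.51 3.31 0 -6.22" --pt "0 0 0 0 0 0"

```text
clock: 8.2
position: [0.6288, -0.0288, 0.2557]
ee_rot: [-0.579, 2.6, -0.144]
force: [-3.6, -0.2, -5.2]
width: 0.194
```

```bash
python3 sw.py 8 7.05
```

```text
t 8.2 pos [ 0.6288 -0.0288  0.2557] toolz in mouth [-0.0029  0.0019 -1.    ] psi 115.37347918118589 w 0.194
q [ 0.4639  0.2752 -0.6248  1.9492  0.4323  0.5157  1.5763] F [-3.5545 -0.1883 -5.1895] Fm [-5.5739 -0.2063 -2.9138] Tm [ 0.149   1.7268 -0.0447]
v [-0.0593 -0.0858  0.0784] r 0.10435242787923904 th 55.34706659695321
F radial 3.339067959519881 tang(cw) 4.467796855221995
[-0.89, 0.8, -0.47] [3.31, -0.02, -6.22]
[-0.79, 0.91, -0.42] [3.31, -0.02, -6.22]
[-0.69, 1.02, -0.37] [3.31, -0.02, -6.22]
[-0.57, 1.11, -0.31] [3.31, -0.02, -6.22]
[-0.45, 1.18, -0.24] [3.31, -0.02, -6.22]
[-0.32, 1.23, -0.17] [3.31, -0.02, -6.22]
[-0.18, 1.27, -0.1] [3.31, -0.02, -6.22]
[-0.04, 1.28, -0.03] [3.31, -0.02, -6.22]
```

move_arm --pt "-0.89 0.8 -0.47 3.31 0 -6.22" --pt "-0.79 0.91 -0.42 3.31 0 -6.22" --pt "-0.69 1.02 -0.37 3.31 0 -6.22" --pt "-0.57 1.11 -0.31 3.31 0 -6.22" --pt "-0.45 1.18 -0.24 3.31 0 -6.22" --pt "-0.32 1.23 -0.17 3.31 0 -6.22" --pt "0 0 0 0 0 0"

```text
clock: 8.9
position: [0.5906, 0.0332, 0.2348]
ee_rot: [0.396, 2.633, 0.095]
force: [-10.0, -1.0, -2.1]
width: 0.191
```

```bash
python3 sw.py 6 3
```

```text
t 8.9 pos [0.5906 0.0332 0.2348] toolz in mouth [-0.0065  0.0003 -1.    ] psi 73.16352336571221 w 0.191
q [ 0.1529  0.2085 -0.4114  2.0659  0.4523  0.4495  0.675 ] F [-9.9901 -0.9738 -2.0839] Fm [-9.7946 -1.0245  2.8478] Tm [-0.2308  2.8124 -0.3183]
v [-0.1032 -0.0241  0.078 ] r 0.1059336316263603 th 13.151623789448157
F radial 9.770791562949356 tang(cw) 1.23097003730388
[-0.1, 0.54, -0.05] [1.41, -0.01, -2.65]
[-0.07, 0.55, -0.04] [1.41, -0.01, -2.65]
[-0.05, 0.55, -0.03] [1.41, -0.01, -2.65]
[-0.02, 0.55, -0.01] [1.41, -0.01, -2.65]
[0.01, 0.55, 0.0] [1.41, -0.01, -2.65]
[0.03, 0.55, 0.02] [1.41, -0.01, -2.65]
```

move_arm --pt "-0.2 0.54 -0.1 1.41 0 -2.65" --pt "-0.15 0.55 -0.08 1.41 0 -2.65" --pt "-0.05 0.55 -0.03 1.41 0 -2.65" --pt "0 0 0 0 0 0"

```text
clock: 9.3
position: [0.5879, 0.049, 0.2334]
ee_rot: [0.6, 2.597, 0.146]
force: [-5.9, -0.8, -2.8]
width: 0.193
```

```bash
python3 sw.py 4 2
```

```text
t 9.3 pos [0.5879 0.049  0.2334] toolz in mouth [-0.0043  0.0005 -1.    ] psi 64.28138309613563 w 0.193
q [ 0.0792  0.2032 -0.3695  2.0746  0.4705  0.4475  0.4688] F [-5.8746 -0.7874 -2.759 ] Fm [-6.4787 -0.8172  0.32  ] Tm [-0.3971  1.9238 -0.3272]
v [-0.1062 -0.0083  0.0781] r 0.10652945484426316 th 4.4453968476931465
F radial 6.522504707055109 tang(cw) -0.3125430848649253
[-0.02, 0.37, -0.01] [0.94, -0.0, -1.77]
[-0.01, 0.37, -0.0] [0.94, -0.0, -1.77]
[0.01, 0.37, 0.0] [0.94, -0.0, -1.77]
[0.02, 0.37, 0.01] [0.94, -0.0, -1.77]
```

move_arm --pt "-0.06 0.37 -0.03 0.94 0 -1.77" --pt "-0.05 0.37 -0.02 0.94 0 -1.77" --pt "0 0 0 0 0 0" --pt "0 0 0 0 0 0"

```text
clock: 9.7
position: [0.5874, 0.0562, 0.2333]
ee_rot: [0.69, 2.576, 0.169]
force: [-3.1, -3.0, -5.8]
width: 0.195
```

```bash
python3 sw.py 4 1
```

```text
t 9.7 pos [0.5874 0.0562 0.2333] toolz in mouth [-0.0028  0.0009 -1.    ] psi 60.30688355769087 w 0.195
q [ 0.0473  0.2017 -0.3518  2.0763  0.478   0.4478  0.3778] F [-3.1201 -3.0164 -5.8191] Fm [-5.4732 -3.0321 -3.6804] Tm [-0.9907  1.6263 -0.2278]
v [-0.1068 -0.0011  0.0783] r 0.10677247724750434 th 0.5834297509625723
F radial 5.503818169439875 tang(cw) -2.9762528652921025
[0.0, 0.19, -0.0] [0.47, -0.0, -0.88]
[0.0, 0.19, 0.0] [0.47, -0.0, -0.88]
[0.01, 0.19, 0.0] [0.47, -0.0, -0.88]
[0.01, 0.19, 0.0] [0.47, -0.0, -0.88]
```

move_arm --pt "0 0.2 0 0.47 0 -0.88" --pt "0 0.2 0 0.47 0 -0.88" --pt "0 0 0 0 0 0" --pt "0 0 0 0 0 0"

```text
clock: 10.1
position: [0.5873, 0.0589, 0.2332]
ee_rot: [0.736, 2.565, 0.178]
force: [-3.1, -6.7, -5.3]
width: 0.195
```

```bash
python3 sw.py 1 1
```

```text
t 10.1 pos [0.5873 0.0589 0.2332] toolz in mouth [-0.0032 -0.0008 -1.    ] psi 58.285769859100085 w 0.195
q [ 0.0313  0.2016 -0.3421  2.076   0.4825  0.4504  0.3318] F [-3.1277 -6.6706 -5.3267] Fm [-5.2324 -6.6864 -3.2507] Tm [-1.7923  1.5849  0.0084]
v [-0.1069  0.0016  0.0782] r 0.10690335090170826 th -0.8529497498905556
F radial 5.132327425617318 tang(cw) -6.7635173769596175
[0.0, 0.19, 0.0] [0.47, -0.0, -0.88]
```

move_arm --pt "0 0.2 0 0 0 0" --pt "0 0.2 0 0 0 0" --pt "0 0 0 0 0 0" --pt "0 0 0 0 0 0"

```text
clock: 10.5
position: [0.5873, 0.0597, 0.2331]
ee_rot: [0.74, 2.564, 0.173]
force: [-4.6, -15.5, -2.8]
width: 0.196
```

```bash
python3 sw.py 1 1
```

```text
t 10.5 pos [0.5873 0.0597 0.2331] toolz in mouth [-0.004  -0.0052 -1.    ] psi 58.1536865923175 w 0.196
q [ 0.0221  0.202  -0.3374  2.075   0.491   0.4551  0.3175] F [ -4.6183 -15.4943  -2.8299] Fm [ -5.3369 -15.5176  -0.3674] Tm [-3.8639  1.4341  0.1652]
v [-0.1069  0.0024  0.0782] r 0.10694364220575042 th -1.2649724082159897
F radial 4.993011010132396 tang(cw) -15.631589335882234
[0.01, 0.19, 0.0] [0.47, -0.0, -0.88]
```

The strap is on its stop: 4 mm of commanded push gave 0.8 mm of motion at 15 N. I'll relax the sideways push and start screwing.

move_arm --pt "0 -0.15 0 0 0 0" --pt "0 -0.15 0 0 0 0" --pt "0.03 0 -0.05 3.29 0 -6.18" --pt "0.03 0 -0.05 3.29 0 -6.18" --pt "0.03 0 -0.06 3.29 0 -6.18" --pt "0.03 0 -0.05 3.29 0 -6.18" --pt "0 0 0 0 0 0"

```text
clock: 11.2
position: [0.5881, 0.0587, 0.2307]
ee_rot: [1.358, 2.335, 0.329]
force: [-5.3, -10.7, -4.5]
width: 0.19
```

```bash
python3 sw.py 1 1
```

```text
t 11.2 pos [0.5881 0.0587 0.2307] toolz in mouth [-0.0041 -0.0026 -1.    ] psi 29.987068123523624 w 0.19
q [-0.0597  0.1969 -0.2378  2.0834  0.4413  0.435  -0.1259] F [ -5.2646 -10.7128  -4.5334] Fm [ -6.7287 -10.7393  -1.5567] Tm [-2.7629  1.7812 -0.1   ]
v [-0.1074  0.0014  0.0757] r 0.10737731580638929 th -0.7289587951557644
F radial 6.591545602256218 tang(cw) -10.82406160139981
[0.0, 0.19, 0.0] [0.47, -0.0, -0.88]
```

move_arm --pt "-0.03 -0.08 -0.08 3.29 0 -6.18" --pt "-0.03 -0.08 -0.08 3.29 0 -6.18" --pt "0.03 0 -0.05 3.29 0 -6.18" --pt "0.03 0 -0.06 3.29 0 -6.18" --pt "0.03 0 -0.05 3.29 0 -6.18" --pt "0.03 0 -0.05 3.29 0 -6.18" --pt "0 0 0 0 0 0"

```text
clock: 11.9
position: [0.5888, 0.0582, 0.227]
ee_rot: [2.169, 1.748, 0.533]
force: [-4.0, -8.1, -5.7]
width: 0.194
```

```bash
python3 sw.py 1 1
```

```text
t 11.9 pos [0.5888 0.0582 0.227 ] toolz in mouth [-0.0035 -0.0014 -1.    ] psi -11.965883135083043 w 0.194
q [-0.1919  0.192  -0.0829  2.0976  0.3703  0.4077 -0.7916] F [-4.0395 -8.0581 -5.7178] Fm [-6.2149 -8.0785 -3.1714] Tm [-2.1447  1.8851 -0.0026]
v [-0.1085  0.0009  0.0721] r 0.10848948268538727 th -0.45558560623334415
F radial 6.150453007839117 tang(cw) -8.127668736185905
[0.0, 0.19, 0.0] [0.47, -0.0, -0.88]
```

move_arm --pt "-0.02 -0.08 -0.08 3.29 0 -6.18" --pt "-0.02 -0.08 -0.08 3.29 0 -6.18" --pt "0.03 0 -0.05 3.29 0 -6.18" --pt "0.03 0 -0.06 3.29 0 -6.18" --pt "0.03 0 -0.05 3.29 0 -6.18" --pt "0.03 0 -0.05 3.29 0 -6.18" --pt "0.03 0 -0.05 3.29 0 -6.18" --pt "0 0 0 0 0 0"

```text
clock: 12.7
position: [0.5898, 0.0584, 0.2228]
ee_rot: [2.843, 0.733, 0.703]
force: [-3.5, -3.3, -9.7]
width: 0.194
```

```bash
python3 sw.py 1 1
```

```text
t 12.7 pos [0.5898 0.0584 0.2228] toolz in mouth [-0.0031  0.0003 -1.    ] psi -60.786753776693395 w 0.194
q [-0.3538  0.1918  0.1061  2.1136  0.2722  0.3788 -1.5502] F [-3.5357 -3.2545 -9.7464] Fm [-7.6829 -3.2723 -6.9535] Tm [-1.1105  2.3147 -0.0379]
v [-0.1096  0.0011  0.0679] r 0.10957175525500877 th -0.6003383414550776
F radial 7.648159563243488 tang(cw) -3.3526679528652727
[0.0, 0.19, 0.0] [0.47, -0.0, -0.88]
```

move_arm --pt "-0.01 0 -0.1 3.29 0 -6.18" --pt "-0.01 0 -0.1 3.29 0 -6.18" --pt "0.03 0 -0.06 3.29 0 -6.18" --pt "0.03 0 -0.06 3.29 0 -6.18" --pt "0.03 0 -0.05 3.29 0 -6.18" --pt "0.03 0 -0.05 3.29 0 -6.18" --pt "0 0 0 0 0 0"

```text
clock: 13.4
position: [0.5912, 0.0593, 0.2193]
ee_rot: [-2.979, 0.338, -0.74]
force: [-4.6, -1.1, -5.9]
width: 0.192
```

```bash
python3 sw.py 1 1
```

```text
t 13.4 pos [0.5912 0.0593 0.2193] toolz in mouth [-0.0018  0.0013 -1.    ] psi -102.67063368752756 w 0.192
q [-0.5031  0.1976  0.2812  2.1269  0.1676  0.3553 -2.1802] F [-4.5997 -1.1291 -5.9254] Fm [-6.838  -1.1524 -3.0751] Tm [-0.4871  2.3182 -0.0915]
v [-0.1099  0.0021  0.0642] r 0.10995387429269457 th -1.078128230049258
F radial 6.815092747284922 tang(cw) -1.2808331253414553
[0.01, 0.19, 0.0] [0.47, -0.0, -0.88]
```

move_arm --pt "0.02 0 -0.05 2.82 0 -5.3" --pt "0.02 0 -0.05 2.82 0 -5.3" --pt "0.02 0 -0.05 2.82 0 -5.3" --pt "0 0 0 0 0 0"

```text
clock: 13.8
position: [0.592, 0.0598, 0.2181]
ee_rot: [-2.826, 0.777, -0.703]
force: [-5.3, -1.4, -3.1]
width: 0.196
```

```bash
python3 sw.py 1 1
```

```text
t 13.8 pos [0.592  0.0598 0.2181] toolz in mouth [-0.0013  0.0017 -1.    ] psi -120.49675968358463 w 0.196
q [-0.5686  0.2021  0.3592  2.1317  0.1134  0.3471 -2.4383] F [-5.3169 -1.4442 -3.12  ] Fm [-6.1527 -1.4712 -0.2621] Tm [-0.4066  2.2698  0.8532]
v [-0.1098  0.0026  0.0627] r 0.10982633518878886 th -1.3398304107966377
F radial 6.116665788164773 tang(cw) -1.614614886771984
[0.01, 0.19, 0.0] [0.47, -0.0, -0.88]
```

move_arm --pt "0 0 0 1.88 0 -3.53" --pt "0 0 0 0 0 0" --pt "0 0 0 0 0 0"

```text
clock: 14.1
position: [0.5924, 0.0598, 0.2184]
ee_rot: [-2.786, 0.866, -0.694]
force: [-4.5, -1.0, -3.6]
width: 0.202
```

```bash
python3 sw.py 1 1;python3 - <<'E'
from h import *
o=np.zeros((460,800,3),np.uint8)
for n,(x0,y0,x1,y1),k in(('top',(205,80,305,190),4),('side',(255,130,321,210),6)):
    d=cam(n)[0];im=cv2.resize(d['color'][y0:y1,x0:x1,::-1],None,fx=k,fy=k,interpolation=cv2.INTER_CUBIC)[:460]
    off=0 if n=='top' else 400;o[:im.shape[0],off:off+im.shape[1]]=im
cv2.imwrite('pics/scr.png',o)
E
```

```text
t 14.1 pos [0.5924 0.0598 0.2184] toolz in mouth [-0.0006  0.0018 -1.    ] psi -124.28549586583851 w 0.202
q [-0.5828  0.2024  0.3764  2.1324  0.1016  0.346  -2.4924] F [-4.4954 -1.0157 -3.6485] Fm [-5.6774 -1.0385 -1.1134] Tm [-0.3515  2.0593  1.2866]
v [-0.1094  0.0025  0.0628] r 0.10941946334094581 th -1.3143563237193197
F radial 5.652127905025342 tang(cw) -1.1684094434291854
[0.01, 0.19, 0.0] [0.47, -0.0, -0.88]
```

View pics/scr.png

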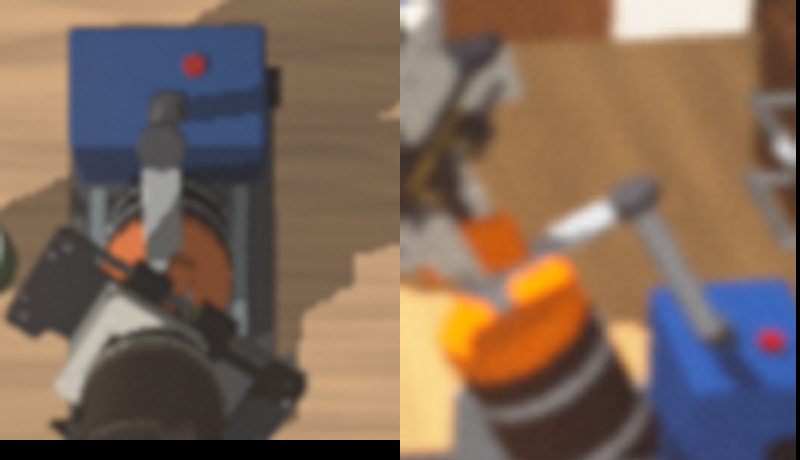

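Home stop felt: torque rose from -0.1 to 0.85 to 1.29 N m, and sinking stopped after about 3.1 rad and 15.5 mm. The side view shows the cap seated on the neck with the strap in line. I'll relax the torque, let go and retreat along the axis.

move_arm --pt "0 0 0 -1.6 0 3.1" --pt "0 0 0 -1.6 0 3.1" --pt "0 0 0 0 0 0"

```text
clock: 14.5
position: [0.5924, 0.0595, 0.2185]
ee_rot: [-2.855, 0.703, -0.711]
force: [-5.7, -1.0, -3.6]
width: 0.197
```

```bash
python3 sw.py 1 1
```

```text
t 14.5 pos [0.5924 0.0595 0.2185] toolz in mouth [-0.0006  0.0035 -1.    ] psi -117.43196487753677 w 0.197
q [-0.5514  0.2012  0.3414  2.1305  0.1188  0.347  -2.3885] F [-5.675  -0.9691 -3.5673] Fm [-6.681  -0.9979 -0.4878] Tm [-0.2165  2.1222 -0.0589]
v [-0.1094  0.0022  0.0629] r 0.10937316594377104 th -1.142308215778265
F radial 6.659811793344553 tang(cw) -1.1308704313866909
[0.01, 0.19, 0.0] [0.47, -0.0, -0.88]
```

move_arm --pt "0 0 0 2.1 0 -4" --pt "0 0 0 0 0 0" --pt "0 0 0 0 0 0"

```text
clock: 14.8
position: [0.5924, 0.0596, 0.2185]
ee_rot: [-2.809, 0.813, -0.7]
force: [-3.9, -0.6, -4.0]
width: 0.2
```

```bash
python3 st.py
```

```text
t 14.8 pos [0.5924 0.0596 0.2185] toolz in mouth [-0.0003  0.0028 -1.    ] psi -122.0207324531932 w 0.2
q [-0.5709  0.2019  0.3637  2.1318  0.1063  0.3458 -2.4567] F [-3.9462 -0.5575 -3.9891] Fm [-5.3545 -0.5775 -1.6709] Tm [-0.339   2.2172  1.0656]
```

Torque is 1.07 N m again after 4.5°, so the cap is hard against its stop. Opening now.

move_arm --pt "0 0 0 0 0 0" --pt "0 0 0 0 0 0" --pt "0 0 0 0 0 0" --pt "0 0 0 0 0 0" --pt "0 0 0 0 0 0" --pt "0 0 0 0 0 0" --pt "0 0 0 0 0 0" --pt "0 0 0 0 0 0" --grip 0.8

```text
clock: 15.6
position: [0.5928, 0.0593, 0.2188]
ee_rot: [-2.804, 0.821, -0.7]
force: [-0.4, -0.0, -1.2]
width: 0.793
```

```bash
python3 st.py
```

```text
t 15.6 pos [0.5928 0.0593 0.2188] toolz in mouth [ 0.0007  0.0029 -1.    ] psi -122.40127685060905 w 0.793
q [-0.5715  0.2018  0.3652  2.1316  0.1053  0.3451 -2.4617] F [-0.4188 -0.0278 -1.1959] Fm [-0.9311 -0.0299 -0.8594] Tm [0.0527 0.5546 0.0048]
```

move_arm --pt "-0.47 0 0.88 0 0 0" --pt "-0.94 0 1.77 0 0 0" --pt "-1.41 0 2.65 0 0 0" --pt "-1.41 0 2.65 0 0 0" --pt "-1.41 0 2.65 0 0 0" --pt "-1.41 0 2.65 0 0 0" --pt "-2 -3 2 0 0 0" --pt "-2 -4 1 0 0 0"

```text
clock: 16.4
position: [0.4822, -0.01, 0.3839]
ee_rot: [-2.803, 0.816, -0.703]
force: [0.5, -0.4, -0.4]
width: 0.796
```

move_arm --pt "-1.5 -4 0 0 0 0" --pt "-1.5 -4 0 0 0 0" --pt "-1.5 -4 0 0 0 0" --pt "-1.5 -4 0 0 0 0" --pt "0 -4 0 0 0 0" --pt "0 -4 0 0 0 0" --pt "0 0 0 0 0 0"

```text
clock: 17.1
position: [0.4208, -0.257, 0.3817]
ee_rot: [-2.799, 0.835, -0.702]
force: [0.7, 1.1, -0.1]
width: 0.805
```

Run:
```python
from ov import *
from sil import *
np.set_printoptions(precision=4,suppress=True)
q=np.load('q.npy');dt,ds=cam('top')[0],cam('side')[0];save(dt,'topE.png')
q[4]=0;q[5]=np.radians(-117-90)
both(q,0.,'end.png',dt,ds)
for k in('compound_jar','hammer','flux_bottle','brush_pot','polish_tin','graver','bangle'):
    print(k,[(round(o['p'],2),np.round(np.argwhere(o['mask']).mean(0)[::-1],1)) for o in outline_of('top',k)[:1]])
print(monitor.observe()['joints'],monitor.observe()['force'])
```

```text
compound_jar []
hammer [(0.66, array([246.3, 151.1]))]
flux_bottle [(0.7, array([388.5, 143.7]))]
brush_pot [(0.64, array([ 98.7, 160.7]))]
polish_tin [(0.86, array([109.7, 233.3]))]
graver [(0.72, array([173.6, 252.2]))]
bangle [(0.56, array([418. , 220.4]))]
[-0.6638 -0.408   0.9428  2.0362  0.2321  0.8852 -1.927 ] [ 0.0441 -0.3936 -0.7016]
```

View pics/end.png

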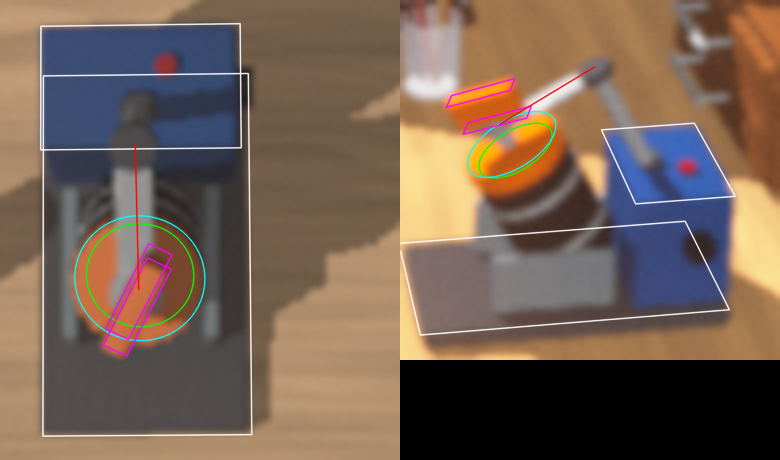

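The overlay shows the cap on the mouth, the strap straight from the post, and the bar at the expected angle. Last, a difference check on the jar and hammer, which the network missed.

Run:
```python
from h import *
a,b=cv2.imread('pics/top0.png'),cv2.imread('pics/topE.png')
for n,(x,y,w,h) in dict(jar=(184,129,27,29),hammer=(212,200,76,32)).items():
    d=np.abs(a[y:y+h,x:x+w].astype(int)-b[y:y+h,x:x+w]).max(2);print(n,d.mean(),(d>40).mean())
ds=cam('side')[0];s0=cv2.imread('pics/side0.png')
print(monitor.observe()['dq'],monitor.observe()['width'])
print([ (round(o['p'],2),np.argwhere(o['mask']).mean(0)[::-1]) for o in outline_of('top','compound_jar')+outline_of('top','hammer')])
h=np.hstack([a[120:240,170:300],b[120:240,170:300]]);cv2.imwrite('pics/cmp.png',cv2.resize(h,None,fx=3,fy=3))
```

```text
jar 5.64367816091954 0.0
hammer 5.599917763157895 0.0
[ 0.00107393  0.00094495  0.00536756 -0.00214902 -0.00108038 -0.00244502
  0.00130386] 0.8012021022769048
[(0.66, array([246.34231806, 151.08086253])), (0.6, array([242.69044006, 216.19119879])), (0.19, array([246.60526316, 139.5284495 ]))]
```

View pics/cmp.png

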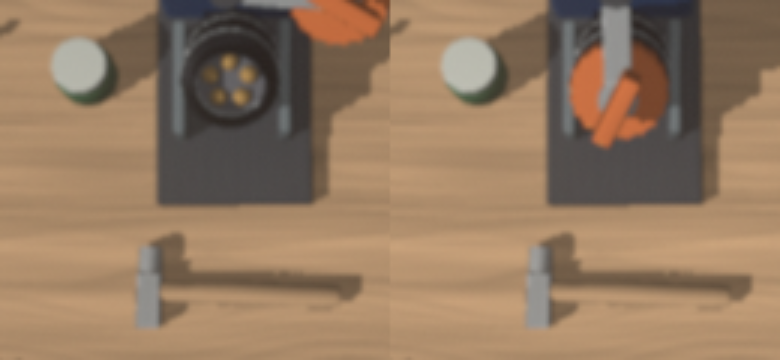

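The jar and hammer haven't moved, and the cap sits over the mouth with the strap straight. Handing in.

```bash
python3 -c "
from h import *
print(workorder.sign_off())"
```

```text
the job is handed in; nothing more can be done
None
```

The tumbler is closed and handed in at about 17 s of the 64 s allowed. I gripped the bar and swung the strap clockwise to its stop. I then screwed the cap down without changing grip, let go and backed away along the barrel's axis.

**Strap stop:** commanding 4 mm more push moved it only 0.8 mm, with about 15 N of resistance.

**Cap home:** it turned about 3.1 rad and sank about 15.5 mm, then torque climbed to about 1.3 N m with no further sinking. A second tightening before release reached about 1.1 N m again.

**Final pictures:** the cap sits over the mouth, the strap runs straight from the post and the gripper is clear.

**Other things on the bench:** the jar and hammer show no change in a before/after comparison of the top picture. The flux bottle, brush pot and polish tin are within half a pixel of where they started. For the graver and bangle I only have a final detection and no starting one to compare.

**Checks that disagreed:**
- My tumbler model sat about 2 pixels off in the side view.
- The torque reading carries a bias of about 0.3 N m.
- On the last look the network did not find the jar and first put the hammer in the wrong place, so I relied on the picture comparison for both.

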